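# Close the sprung gear housing and hold it shut

### The job

Slide the brass sleeve down over the upright shaft of the blue gear housing until it stands on the red spring seat, and let go of it. Then set the orange cover on the housing's two dowels and push it down against the spring until its flange is fully home, lying flat on the housing, and press a few newtons harder than the spring needs. Finish while still holding the cover pressed shut (it springs open if let go), and leave the screwdriver, the solder spool and the mug alone.

Things in the scene. Friction and masses are not known exactly. Their poses are not given: they have to be found in the camera images.
- housing: lower gear housing, fixed to the bench: blue block 124 x 64 mm (long side along its x) on a dark foot plate 150 x 84 x 8 mm. Origin: centre of the foot's underside, on the bench; z up. Its flat top face is 53 mm above the origin. In the middle of the face is a round well, 43 mm across, 26 mm deep, with the red seat and the steel shaft in it; two brass dowels stand on the face.
- shaft_top (a point): tip of the steel shaft, 93 mm above the bench (40 mm above the housing's face). The shaft is vertical on the housing origin's axis, 12 mm in diameter, the last 8 mm tapering to 5 mm.
- dowel_a (a point): tip of the brass dowel at the housing's x = +50 mm, y = 0, 73 mm above the bench. Dowel: 8 mm in diameter, 20 mm tall from the face, the upper 8 mm tapering to 3 mm.
- dowel_b (a point): tip of the like dowel at the housing's x = -50 mm, y = 0, 73 mm above the bench
- seat (a joint): red spring seat, a 38 mm disc in the well round the shaft; value in m, 0 = up at rest (its top 15 mm below the housing's face), grows as it is pressed down, stop at 0.009. Spring: 3 N to start it moving, then 1 N for each mm (8 N at 0.005). With the cover fully home on the sleeve it reads about 0.005.
- sleeve: brass sleeve, a plain tube 30 mm outside, 15 mm bore, 36 mm high, 48 to 75 g, standing on the bench. Origin: centre of its underside; z along the bore; both ends alike. Standing on the seat at rest, its underside is 38 mm above the bench and its top stands 21 mm above the housing's face.
- cover: orange cover half, lying flange down on the bench, 100 to 180 g. Flange 124 x 64 mm (long side along its x), 6 mm thick, with two 10 mm dowel holes at x = +50 and -50 mm, y = 0, and a square dome on its middle. Origin: centre of the underside; z up. It fits either way round. Fully home its underside lies on the housing's face, 53 mm above the bench.
- dome_top (a point): centre of the dome's top, 22 mm above the cover's underside. Dome 48 x 48 mm outside, sides along the cover's x and y (grip it across two facing sides), with a 22 mm hole in the top for the shaft. Inside it is 39 mm wide, its ceiling 16 mm above the underside: the ceiling bears on the sleeve's top, so unpressed the cover rests 5 mm above the face.
- screwdriver: bystander: screwdriver with a red handle, 180 mm long, lying on the bench; leave alone
- spool: bystander: blue solder spool, 60 mm across, 45 mm high, origin at the centre of its underside; leave alone
- mug: bystander: white mug, 74 mm across, 80 mm high, origin at the centre of its underside; leave alone
Things that resemble listed ones, but are neither listed nor needed, are in the scene too. What is meant by the cover is not grey, purple or white, and is the larger of those in its own colour.

How it is judged:
On the way, in this order (a step that is already met when the one before it is completed fails the run):
1. the sleeve stands over the shaft on the spring seat, let go (horizontal distance between sleeve and housing below 0.004 m and z of sleeve in the frame of housing below 0.041 m and angle between sleeve's own z axis and vertical below 0.12 rad and contact force between the fingers and sleeve below 0.2 N), for 0.3 s.
2. the cover is on both dowels (horizontal distance between cover and housing below 0.004 m and z of cover in the frame of housing below 0.064 m and angle between the x axis of cover and the x axis of housing, either way round below 0.06 rad), for 0.1 s.
At the end, for the whole second after the job is handed in: Cover within 1.5 mm of the housing face, centred to 3 mm, turned within 0.05 and level within 0.03 rad, pressing on the housing with over 1 N, held still (0.02 m/s) by the robot (over 1.5 N); sleeve upright on the shaft (4 mm), seat pressed over 3.5 mm (z of cover in the frame of housing below 0.0545 m and horizontal distance between cover and housing below 0.003 m and angle between the x axis of cover and the x axis of housing, either way round below 0.05 rad and angle between cover's own z axis and vertical below 0.03 rad and contact force between cover and housing above 1 N and contact force between any of the fingers, the arm and cover above 1.5 N and linear speed of cover below 0.02 m/s and value of joint seat above 0.0035 m and horizontal distance between sleeve and housing below 0.004 m and angle between sleeve's own z axis and vertical below 0.12 rad); the arm keeps its last pose, push and grip.
It fails at once if the screwdriver is moved more than 2 cm (distance of screwdriver from where it was at the start of the episode above 0.02 m).
It fails at once if the spool is moved more than 2 cm (distance of spool from where it was at the start of the episode above 0.02 m).
It fails at once if the mug is moved more than 2 cm (distance of mug from where it was at the start of the episode above 0.02 m).
It also fails if it takes over 64 s, if anything falls off the work surface, if the arm or the gripper's body presses on something with over 40 N, if the wrist force passes 120 N, or if a joint passes its speed limit or range.

### The arm

A 6-joint arm with a two-finger parallel gripper is mounted at the origin on the work surface. World frame = base frame: x ahead of the robot, y to its left, z up, the work surface at z = 0. Lengths are in m, angles in rad, forces in N, time in s.
With the tool pointing down it reaches from about 0.3 to 0.775 m from the base axis. Payload 14.6 kg.
Tool frame: the origin (TCP) lies between the finger pads; the fingertips stand 14 mm ahead of it and the grasp point (between the pads) lies 5 mm behind it; z points along the fingers, y is the line along which they close (so a half turn about z gives the same grasp; the last joint's range is limited). The gripper opens to 85 mm and grips with 20 to 120 N. Pads are 22 mm wide; open, the fingers measure 114 mm over their backs; the gripper's body (76 mm by 85 mm) begins 54 mm behind the grasp point. The pads swing forward as they close: fully open they stand 13 mm farther back than shut.
Start: joints at [1.076, 0.3, 1.521, -0, 1.321, -0.067], TCP at [0.228, 0.5, 0.245] pointing down, gripper open.
Joint ranges: [-3.03, 3.03], [-0.79, 2.21], [0.23, 2.52], [-1.04, 4.18], [0, 3.07], [-2.55, 2.55]. Speed limits (rad/s): [2.22, 2.22, 2.57, 3.14, 3.14, 3.14].

### API

Orientations are given as a rotation vector (axis times angle).
In Python, from cell import manip gives the robot as it stands.
- The arm moves only by the shell command python3 -m jog 'ROWS'. ROWS is JSON, a list of rows, each a list of 7 numbers: the turn, a rotation vector about the tool's x, y, z in rad, then the shift along the tool's x, y, z in mm, then the closure, from -1 (fully open) to 1 (shut). In form: [[rx, ry, rz, dx, dy, dz, gripper], ...]. A call has 1 to 8 rows; each row shifts and turns the commanded pose from where the row before left it, along the tool's axes as they then stand; what a row does not reach is not made up. A row lasts 1/10 s, in which the tool goes at most 50 mm and 8.59 degrees, less where a joint would pass 70% of its speed; a pose out of reach is approached as far as the arm can. A call is refused whole if a number of a shift passes 50 or a number of a turn 0.15, either way. A call with a gripper value outside its range is refused whole. The fingers move at their own pace and stop on an object; the grip force is fixed at half the most. Time passes only in rows, so rows that do not move let the fingers close. It gives the time, the measured TCP pose, the force, the opening and the grip force at its end, in the units of the state.
- manip.get_obs(): the state, without advancing time (a new reading comes with each control period).
- manip.grab_frame(name): name is "side" or "top" or "wrist"; returns (picture, depth): 420x560x3 uint8, blue, green, red; 420x560 float32, m along the optical axis (not along the pixel's ray), 0 where there is no reading.
- manip.camera_info(name): a dict with "mtx" (3x3 intrinsics, pixels), "k1" (the pictures are not rectified: a ray, as slopes to the right and down, at radius r is drawn at 1 + k1 r^2 times it, then the intrinsics apply), "view" (4x4, takes a point from world to camera coordinates). Camera axes: x right, y up, looking along -z (the intrinsics and any distortion apply to the point x, -y, -z); pixel columns grow to the right and rows downward; lengths in m; the calibration is good to about 2 mm. A picture is of the moment at which its call begins: read the wrist's pose just before it. camera_info takes no time and is no camera call; for the wrist camera it gives the pose at the moment of the call.
- manip.finish_job(): hands the job in; it is judged then, once.
The state is a dict: "time": time; "joint_pos": joint angles; "qvel": joint speeds; "joint_torque": joint torques, N m; "position": TCP position; "tool_rot": TCP orientation; "contact_force": force on the tool from outside, world axes, zero at the start; "torque": the same for the moment, N m; "gripper_width": opening from 0.0 (shut) to 1.0 (fully open); "grip_force": force on a finger pad.
Only numpy, scipy, OpenCV 4.12 (cv2) and the standard library are available. Lean on these libraries where they do the work, as an engineer would, in place of code of your own. Each camera call takes 0.05 s, during which the arm holds its last target. There are 200 camera calls.

## Working session

There is one attempt and no reset: what is moved stays moved. The work goes in short steps, Python scripts to look and compute and a shell command to move; the robot and the scene stay as the last step left them, time stands still between calls to the robot, and variables do not carry over. Pictures are saved under pics/ and viewed, at most 12 in all, crops included, and the job is handed in when it is done.

```bash
ls; mkdir -p pics
cat > h.py <<'E'
import numpy as np, cv2
from cell import manip
def grab(n):
    c=manip.camera_info(n); p,d=manip.grab_frame(n); return p,d,c
def rays(c,uv):
    K=np.array(c["mtx"]);uv=np.atleast_2d(np.array(uv,float))
    s=np.c_[(uv[:,0]-K[0,2])/K[0,0],(uv[:,1]-K[1,2])/K[1,1]]
    u=s.copy()
    for _ in range(20): u=s/(1+c["k1"]*(u**2).sum(1,keepdims=True))
    return u
def world(c,uv,depth):
    u=rays(c,uv);d=np.ravel(depth)[:,None]
    p=np.c_[u[:,:1]*d,-u[:,1:]*d,-d*np.ones((len(u),1))]
    M=np.linalg.inv(np.array(c["view"])); return p@M[:3,:3].T+M[:3,3]
def onplane(c,uv,z):
    M=np.linalg.inv(np.array(c["view"]));o=M[:3,3];p=world(c,uv,np.ones(len(np.atleast_2d(uv))))
    d=p-o; return o+d*((z-o[2])/d[:,2])[:,None]
E
python3 - <<'E'
from h import *
o=manip.get_obs();print(o["time"],o["position"],o["tool_rot"],o["gripper_width"])
ims=[]
for n in("top","side"):
    p,d,c=grab(n);cv2.imwrite(f"pics/{n}0.png",p);np.savez(f"{n}0.npz",p=p,d=d,mtx=c["mtx"],k1=c["k1"],view=c["view"])
    print(n,np.linalg.inv(c["view"])[:3,3],c["mtx"][0],c["k1"])
E
```

```text
pics
0.0 [0.22807732 0.50024881 0.2447217 ] [-6.66797304e-01 -3.06968597e+00  1.69306342e-03] 1.0008661762377773
top [ 0.48976265 -0.09919042  1.18007183] [458.29965174   0.         277.44179357] -0.10525235404733946
side [0.51901702 1.08481219 0.96704193] [523.39759478   0.         281.67668134] -0.06455887100220957
```

View pics/top0.png

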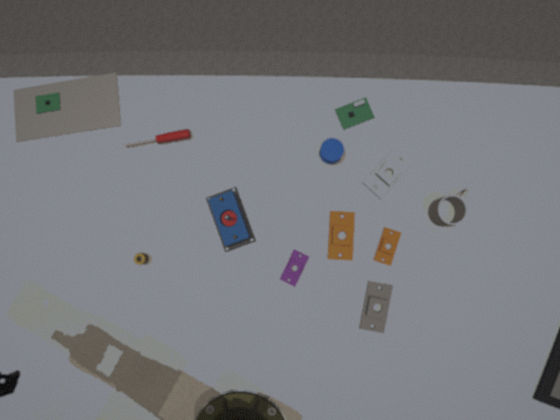

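View pics/side0.png

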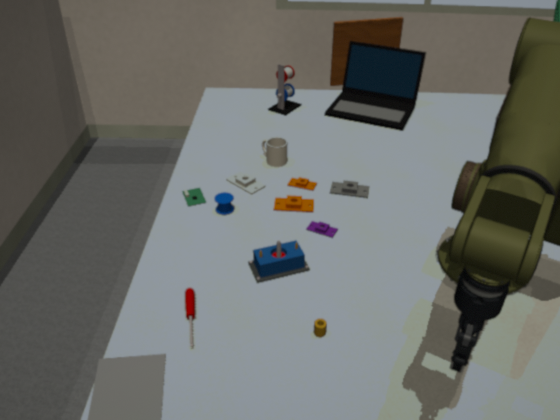

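Top view: brass sleeve at (141,259), housing at (231,219) and mug at (447,210). There are two orange covers, large at (342,236) and small at (388,246). The grey (376,307), purple (295,268) and white (385,175) ones are lookalikes. The large orange one at (342,236) fits the description, and a crop will confirm it.

```bash
cat > m.py <<'E'
from h import *
def masks(p):
    h=cv2.cvtColor(p,cv2.COLOR_BGR2HSV)
    return {"orange":cv2.inRange(h,(8,150,90),(22,255,255)),"blue":cv2.inRange(h,(100,120,40),(125,255,255)),
     "brass":cv2.inRange(h,(18,110,60),(32,255,255))}
E
python3 - <<'E'
from m import *
for n in("top","side"):
    c=np.load(f"{n}0.npz");p,d=c["p"],c["d"]
    for k,m in masks(p).items():
        cs,_=cv2.findContours(m,cv2.RETR_EXTERNAL,cv2.CHAIN_APPROX_NONE)
        for q in cs:
            if cv2.contourArea(q)<25: continue
            r=cv2.minAreaRect(q);z={"orange":.006,"blue":.053,"brass":.036}[k]
            ce=onplane(c,[r[0]],z)[0];b=onplane(c,cv2.boxPoints(r),z)[:,:2]
            e=[b[1]-b[0],b[2]-b[1]];L=max(e,key=np.linalg.norm)
            u,v=map(int,r[0]);dd=d[v-1:v+2,u-1:u+2]
            print(n,k,np.round(r[0],1),"ctr",ce.round(4),"size",np.round([np.linalg.norm(x) for x in e],4),"ang",round(np.degrees(np.arctan2(L[1],L[0])),1),"depthpt",world(c,[r[0]],[np.median(dd)])[0].round(4))
c=np.load("top0.npz");p=c["p"]
a=cv2.resize(p[180:320,270:410],(560,560),interpolation=cv2.INTER_CUBIC);
b=cv2.resize(p[184:254,195:265],(400,400) ,interpolation=cv2.INTER_CUBIC)
a=cv2.resize(a,(400,400));cv2.imwrite("pics/crop1.png",np.hstack([a,b]))
E
```

```text
top orange [387.2 245.9] ctr [ 0.5005 -0.3669  0.006 ] size [0.0838 0.0401] ang -18.0 depthpt [ 5.005e-01 -3.683e-01  2.000e-04]
top orange [340.7 235.2] ctr [ 0.5259 -0.2467  0.006 ] size [0.1174 0.0578] ang -1.9 depthpt [ 0.526  -0.2473  0.0006]
top blue [228.5 217.9] ctr [0.5615 0.0364 0.053 ] size [0.0634 0.1234] ang -158.8 depthpt [0.5593 0.0322 0.0882]
top blue [331.  150.5] ctr [ 0.735  -0.2146  0.053 ] size [0.0551 0.0584] ang -179.6 depthpt [ 0.7367 -0.2154  0.0449]
top brass [139.5 258.5] ctr [0.4556 0.2617 0.036 ] size [0.0233 0.0226] ang -88.5 depthpt [0.4547 0.2708 0.0071]
side orange [320. 324.] ctr [0.4548 0.2423 0.006 ] size [0.0241 0.025 ] ang 88.4 depthpt [0.456  0.2577 0.0236]
side orange [293.3 203.1] ctr [ 0.5283 -0.2491  0.006 ] size [0.0774 0.1219] ang 177.7 depthpt [ 0.5282 -0.2311  0.019 ]
side orange [301.8 182.8] ctr [ 0.5021 -0.3657  0.006 ] size [0.0543 0.0924] ang 162.2 depthpt [ 0.5022 -0.3571  0.0117]
side blue [278.5 258.5] ctr [0.5616 0.0647 0.053 ] size [0.1383 0.1087] ang -158.0 depthpt [0.5617 0.0628 0.0513]
side blue [223.9 203. ] ctr [ 0.7349 -0
[... 780 characters left out ...]
e brass [500.8 228.6] ctr [-0.0744 -0.1076  0.036 ] size [0.0443 0.1524] ang 151.2 depthpt [0.2275 0.499  0.5096]
side brass [509.4 204.2] ctr [-0.1382 -0.2307  0.036 ] size [0.3613 0.263 ] ang -113.0 depthpt [0.1941 0.4344 0.5067]
side brass [554.5 154.7] ctr [-0.4008 -0.5443  0.036 ] size [0.405  0.1099] ang -122.7 depthpt [0.1239 0.385  0.5671]
side brass [546.6 127.2] ctr [-0.4524 -0.7582  0.036 ] size [0.0992 0.1218] ang 78.6 depthpt [0.126  0.3391 0.5903]
side brass [535.6 105. ] ctr [-0.4812 -0.96    0.036 ] size [1.4995 0.2792] ang -112.2 depthpt [0.1301 0.2897 0.605 ]
side brass [542.4  24.9] ctr [-0.943  -2.1152  0.036 ] size [0.1972 0.2007] ang 158.2 depthpt [0.0771 0.1176 0.6856]
```

View pics/crop1.png

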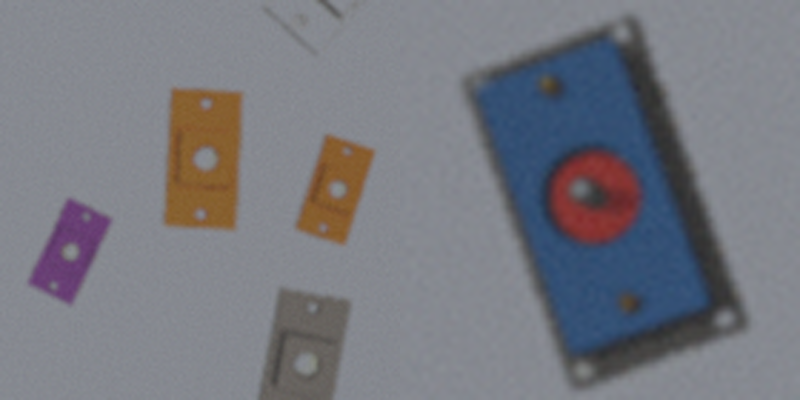

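The enlarged crop confirms the cover: the large orange plate with dome at crop (205,160), full picture (342,236), measures about 117 x 58 mm. The small one is 84 x 40 mm. The housing's long axis lies at 21°, with its centre near (0.5615, 0.036). I'll move above the sleeve and square the gripper to the housing.

```bash
python3 -m jog '[[0,0,0,-38,-15,0,-1],[0,0,0,-38,-15,0,-1],[0,0,0,-38,-15,0,-1],[0,0,0,-38,-15,0,-1],[0,0,0,-38,-15,0,-1],[0,0,0,-38,-15,0,-1],[0,0,0,-38,-15,0,-1],[0,0,0,-38,-15,0,-1]]'
python3 -m jog '[[0,0,-0.133,0,0,0,-1],[0,0,-0.133,0,0,0,-1],[0,0,-0.133,0,0,0,-1],[0,0,-0.133,0,0,0,-1],[0,0,-0.133,0,0,0,-1],[0,0,-0.133,0,0,0,-1],[0,0,0,0,0,0,-1]]'
cat >> h.py <<'E'
from scipy.spatial.transform import Rotation as R
def todo(xyz,yaw=None):
    "tool-frame shift (mm) to TCP target, and rz for tool-y heading yaw (deg)"
    o=manip.get_obs();r=R.from_rotvec(o["tool_rot"]).as_matrix()
    h=np.degrees(np.arctan2(r[1,1],r[0,1]));print("tcp",o["position"].round(4),"yhead",h.round(2),"tz",r[:,2].round(4),"t",round(o["time"],2))
    print("shift mm",((np.array(xyz)-o["position"])@r*1e3).round(1), "rz",None if yaw is None else -round(np.radians((yaw-h+90)%180-90),4))
E
python3 - <<'E'
from h import *
todo([.4555,.264,.12],111.2)
p,d,c=grab("wrist");print(np.linalg.inv(c["view"])[:3].round(3))
cv2.imwrite("pics/w1.png",p);np.savez("w1.npz",p=p,d=d,mtx=c["mtx"],k1=c["k1"],view=c["view"])
E
```

```text
time: 0.9
position: [0.4559, 0.2637, 0.2451]
tool_rot: [-0.667, -3.07, 0.0]
contact_force: [-0.3, 0.7, 0.0]
gripper_width: 0.997
grip_force: 0.0
time: 1.6
position: [0.4549, 0.2651, 0.245]
tool_rot: [0.581, -3.087, 0.0]
contact_force: [1.0, 0.4, -0.2]
gripper_width: 1.004
grip_force: 0.0
tcp [0.4549 0.2651 0.245 ] yhead 111.33 tz [-6.e-04 -3.e-04 -1.e+00] t 1.6
shift mm [ -0.3  -1.2 125. ] rz 0.0023
[[-0.363 -0.892 -0.268  0.387]
 [ 0.932 -0.348 -0.104  0.238]
 [-0.    -0.288  0.958  0.373]]
```

View pics/w1.png

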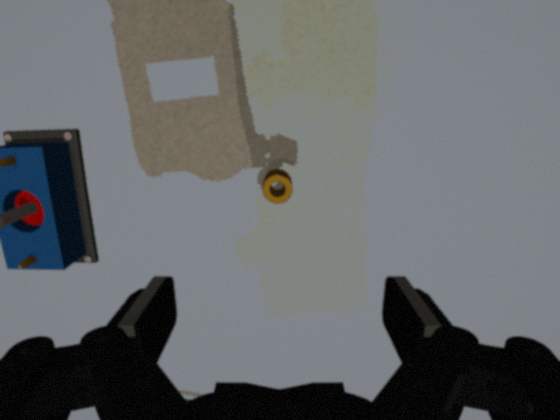

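Wrist view: the sleeve is at (278,186), its top ring clearly seen with bench through the bore. The housing with its shaft is at left (20,210).

```bash
cat > sl.py <<'E'
from m import *
def cloud(p,d,c):
    v,u=np.nonzero(d>0);P=world(c,np.c_[u,v],d[v,u]);return u,v,P
if __name__=="__main__":
  for n in("w1","top0"):
    c=dict(np.load(n+".npz"));p,d=c["p"],c["d"]
    u,v,P=cloud(p,d,c)
    k=(np.hypot(P[:,0]-.455,P[:,1]-.264)<.03)&(P[:,2]>.028)&(P[:,2]<.05)
    Q=np.c_[u[k],v[k]].astype(np.float32);print(n,"ztop",np.median(P[k,2]).round(4),len(Q))
    (x,y),r=cv2.minEnclosingCircle(Q);e=cv2.fitEllipse(cv2.convexHull(Q));b=cv2.minAreaRect(Q)
    for q in((x,y),e[0],b[0]): print(np.round(q,1),onplane(c,[q],.036)[0].round(4))
    print("mean3d",P[k].mean(0).round(4),"ext",np.ptp(P[k],0).round(4),"ellipse ax",e[1])
E
python3 sl.py
```

```text
w1 ztop 0.0354 564
[277.6 187.8] [0.4554 0.263  0.036 ]
[277.3 187.9] [0.4556 0.2628 0.036 ]
[277.5 188. ] [0.4556 0.263  0.036 ]
mean3d [0.456  0.2628 0.0351] ext [0.0294 0.0292 0.0097] ellipse ax (29.80246353149414, 30.688934326171875)
top0 ztop 0.0354 86
[139.5 258.7] [0.4551 0.2618 0.036 ]
[139.5 258.7] [0.4551 0.2616 0.036 ]
[139.5 259. ] [0.4543 0.2617 0.036 ]
mean3d [0.4548 0.2616 0.0351] ext [0.0278 0.0271 0.0137] ellipse ax (11.265888214111328, 11.646661758422852)
```

```bash
python3 -c "
from h import *
todo([.4554,.263,.028],111.2)"
```

```text
tcp [0.4549 0.2651 0.245 ] yhead 111.05 tz [-5.e-04 -3.e-04 -1.e+00] t 1.65
shift mm [ 2.00e-01 -2.10e+00  2.17e+02] rz -0.0026
```

```bash
python3 -m jog '[[0,0,0,0,-2,40,-1],[0,0,0,0,0,40,-1],[0,0,0,0,0,40,-1],[0,0,0,0,0,40,-1],[0,0,0,0,0,30,-1],[0,0,0,0,0,17,-1],[0,0,0,0,0,10,-1],[0,0,0,0,0,0,-1]]'
python3 -m jog '[[0,0,0,0,0,0,1],[0,0,0,0,0,0,1],[0,0,0,0,0,0,1],[0,0,0,0,0,0,1],[0,0,0,0,0,0,1],[0,0,0,0,0,0,1],[0,0,0,0,0,0,1]]'
```

```text
time: 2.45
position: [0.4553, 0.263, 0.0274]
tool_rot: [0.574, -3.087, 0.001]
contact_force: [-0.1, 0.0, 0.5]
gripper_width: 1.005
grip_force: 0.0
time: 3.15
position: [0.4561, 0.2634, 0.0292]
tool_rot: [-0.578, 3.087, 0.001]
contact_force: [-1.9, -1.4, 9.8]
gripper_width: 0.334
grip_force: 58.7
```

```bash
python3 -m jog '[[0,0,0,0,0,-30,1],[0,0,0,0,0,-45,1],[0,0,0,0,0,-45,1],[0,0,0,0,0,-40,1],[0,0,0,0,0,0,1]]'
python3 -c "
from h import *
todo([.496,.011,.19],111.2)"
```

```text
time: 3.65
position: [0.4574, 0.2641, 0.194]
tool_rot: [-0.576, 3.079, 0.004]
contact_force: [0.3, -0.2, -1.4]
gripper_width: 0.332
grip_force: 59.4
tcp [0.4574 0.2641 0.194 ] yhead 111.21 tz [ 0.0084  0.0041 -1.    ] t 3.65
shift mm [  55.6 -249.9    3.3] rz 0.0001
```

```bash
python3 -m jog '[[0,0,0,7,-31,0,1],[0,0,0,7,-31,0,1],[0,0,0,7,-31,0,1],[0,0,0,7,-31,0,1],[0,0,0,7,-31,0,1],[0,0,0,7,-32,0,1],[0,0,0,7,-32,0,1],[0,0,0,7,-31,0,1]]'
python3 -m jog '[[0,0,0,0,0,0,1],[0,0,0,0,0,0,1]]'
python3 - <<'E'
from h import *
todo([.5615,.036,.19],111.2)
p,d,c=grab("wrist")
cv2.imwrite("pics/w2.png",p);np.savez("w2.npz",p=p,d=d,mtx=c["mtx"],k1=c["k1"],view=c["view"])
E
```

```text
time: 4.45
position: [0.4938, 0.0085, 0.1879]
tool_rot: [0.578, -3.088, -0.0]
contact_force: [0.6, 0.9, -0.8]
gripper_width: 0.335
grip_force: 59.4
time: 4.65
position: [0.4938, 0.0096, 0.1879]
tool_rot: [0.576, -3.088, -0.0]
contact_force: [0.9, 0.5, -0.3]
gripper_width: 0.333
grip_force: 59.5
tcp [0.4938 0.0096 0.1879] yhead 111.13 tz [-6.e-04  2.e-04 -1.e+00] t 4.65
shift mm [-72.7   0.2  -2.2] rz -0.0013
```

View pics/w2.png

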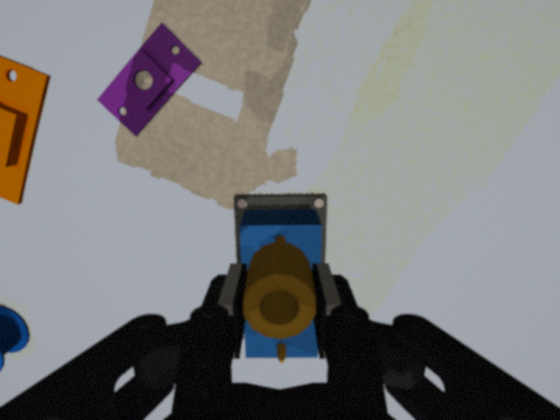

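The sleeve held at (280,300) hides the shaft, so I'm moving to the other side, where the housing will be higher in the picture.

```bash
python3 -m jog '[[0,0,0,-36,0,0,1],[0,0,0,-36,0,0,1],[0,0,0,-36,0,0,1],[0,0,0,-36,0,0,1],[0,0,0,0,0,0,1],[0,0,0,0,0,0,1]]'
python3 - <<'E'
from h import *
todo([.5615,.036,.19],111.2)
p,d,c=grab("wrist")
cv2.imwrite("pics/w3.png",p);np.savez("w3.npz",p=p,d=d,mtx=c["mtx"],k1=c["k1"],view=c["view"])
E
```

```text
time: 5.3
position: [0.6278, 0.0633, 0.1873]
tool_rot: [0.581, -3.086, -0.0]
contact_force: [0.1, -0.2, -0.2]
gripper_width: 0.33
grip_force: 59.5
tcp [0.6278 0.0633 0.1873] yhead 111.31 tz [-0.0015 -0.     -1.    ] t 5.3
shift mm [71.7 -1.3 -2.6] rz 0.0019
```

View pics/w3.png

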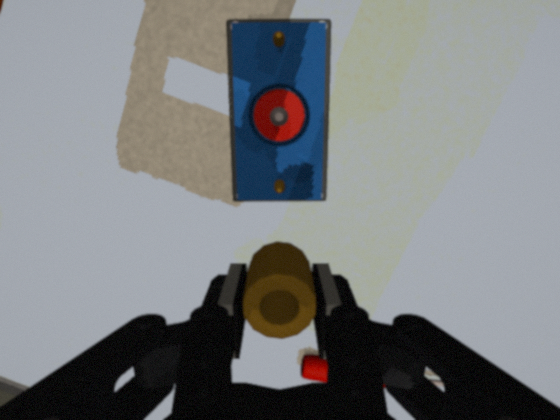

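The view is clear: shaft tip at about (278,116), dowels at (279,39) and (279,186), held sleeve's top ring around (280,305). I'll measure all of these in this one view.

```bash
cat > fit.py <<'E'
from sl import *
def meas(n,tcp=None):
    c=dict(np.load(n+".npz"));p,d=c["p"],c["d"];u,v,P=cloud(p,d,c)
    H=np.array([.5615,.036]);a=np.radians(21.2);ax=np.array([np.cos(a),np.sin(a)])
    for nm,q,z,t in(("shaft",H,.093,.012),("dowA",H+.05*ax,.073,.01),("dowB",H-.05*ax,.073,.01)):
        k=(np.hypot(*(P[:,:2]-q).T)<.012)&(P[:,2]>z-t)&(P[:,2]<z+.01)
        if k.sum()<4: print(nm,"few",k.sum());continue
        top=k&(P[:,2]>P[k,2].max()-.004)
        print(nm,k.sum(),"pix",u[top].mean().round(1),v[top].mean().round(1),"ray@z",onplane(c,[[u[top].mean(),v[top].mean()]],z)[0].round(4),"zmax",P[k,2].max().round(4))
    m=masks(p)["blue"];m[:, :]=cv2.morphologyEx(m,cv2.MORPH_CLOSE,np.ones((9,9)))
    k=np.zeros(m.shape,np.uint8);s=(abs(P[:,2]-.053)<.004)&(np.hypot(*(P[:,:2]-H).T)<.08);k[v[s],u[s]]=255
    cs=max(cv2.findContours(k,cv2.RETR_EXTERNAL,cv2.CHAIN_APPROX_NONE)[0],key=cv2.contourArea)
    W=onplane(c,cs[:,0],.053)[:,:2];r=cv2.minAreaRect((W*1e3).astype(np.float32));print("block",np.round(r,2).tolist() if 0 else r)
    h=cv2.cvtColor(p,cv2.COLOR_BGR2HSV);red=cv2.inRange(h,(0,150,60),(6,255,255))|cv2.inRange(h,(174,150,60),(180,255,255))
    kk=red[v,u]>0;kk&=(np.hypot(*(P[:,:2]-H).T)<.03)
    if kk.sum()>50:
        hull=cv2.convexHull(np.c_[u[kk],v[kk]].astype(np.float32));e=cv2.fitEllipse(hull)
        print("seat",onplane(c,[e[0]],.038)[0].round(4),"z",np.median(P[kk,2]).round(4))
if __name__=="__main__":
    import sys
    meas(sys.argv[1])
E
python3 fit.py w3; python3 fit.py top0
python3 - <<'E'
from sl import *
T=manip.get_obs()["position"]
c=dict(np.load("w3.npz"));p,d=c["p"],c["d"];u,v,P=cloud(p,d,c)
h=cv2.cvtColor(p,cv2.COLOR_BGR2HSV)
br=cv2.inRange(h,(12,90,30),(32,255,255))[v,u]>0
k=(np.hypot(*(P[:,:2]-T[:2]).T)<.03)&(P[:,2]>T[2]-.035)&(P[:,2]<T[2]+.02)&(u>240)&(u<320)&br
z=P[k,2];print(len(z),np.percentile(z,[1,5,50,95,99]).round(4),"T",T.round(4))
t=k&(P[:,2]>np.percentile(z,95)-.004);Q=np.c_[u[t],v[t]].astype(np.float32);zt=np.median(P[t,2])
e=cv2.fitEllipse(cv2.convexHull(Q));print("top z",zt.round(4),e,onplane(c,[e[0]],zt)[0].round(4)-T.round(4),P[t].mean(0)-T)
E
```

```text
shaft 269 pix 278.7 116.6 ray@z [0.5635 0.0373 0.093 ] zmax 0.0947
dowA 98 pix 279.6 188.8 ray@z [0.6091 0.0557 0.073 ] zmax 0.0738
dowB 118 pix 278.6 35.8 ray@z [0.5175 0.0193 0.073 ] zmax 0.0739
block ((563.2493286132812, 37.058372497558594), (123.48100280761719, 64.30199432373047), 21.32773780822754)
seat [0.5632 0.0373 0.038 ] z 0.0378
shaft 18 pix 226.2 216.8 ray@z [0.5616 0.0372 0.093 ] zmax 0.0973
dowA 8 pix 220.3 197.7 ray@z [0.6093 0.0554 0.073 ] zmax 0.0739
dowB 10 pix 234.5 236.5 ray@z [0.5155 0.0183 0.073 ] zmax 0.075
block ((562.1181030273438, 37.55809783935547), (124.15570068359375, 64.46624755859375), 21.641220092773438)
seat [0.5621 0.0382 0.038 ] z 0.0381
5566 [0.163  0.1676 0.1922 0.1944 0.195 ] T [0.6275 0.0628 0.1878]
top z 0.1935 ((279.01531982421875, 303.3279724121094), (67.6091079711914, 75.38513946533203), 91.67184448242188) [-0.0007 -0.0006  0.0057] [-0.00046276 -0.00052603  0.00560975]
```

```bash
python3 -c "
from h import *
todo([.564,.0378,.13],111.3)"
```

```text
tcp [0.6275 0.0628 0.1878] yhead 111.27 tz [-1.1e-03 -1.0e-04 -1.0e+00] t 5.35
shift mm [68.2 -0.2 57.9] rz -0.0005
```

```bash
python3 -m jog '[[0,0,0,34,0,0,1],[0,0,0,34,0,0,1],[0,0,0,0,0,29,1],[0,0,0,0,0,29,1],[0,0,0,0,0,0,1],[0,0,0,0,0,0,1]]'
python3 -c "
from h import *
for _ in range(4): todo([.564,.0378,.13],111.3); manip.grab_frame('top')
p,d,c=grab('side');cv2.imwrite('pics/s2.png',cv2.resize(p[190:290,220:340],(720,600),interpolation=2))"
```

```text
time: 5.95
position: [0.5646, 0.0375, 0.1313]
tool_rot: [-0.578, 3.088, -0.0]
contact_force: [-0.5, -0.3, 0.1]
gripper_width: 0.333
grip_force: 59.5
tcp [0.5646 0.0375 0.1313] yhead 111.21 tz [ 3.e-04 -0.e+00 -1.e+00] t 5.95
shift mm [0.4 0.5 1.3] rz -0.0015
tcp [0.5651 0.0375 0.1319] yhead 111.22 tz [ 0.0017 -0.     -1.    ] t 6.0
shift mm [0.9 0.7 1.9] rz -0.0015
tcp [0.5653 0.0375 0.1321] yhead 111.22 tz [ 0.0023 -0.     -1.    ] t 6.05
shift mm [1.1 0.8 2.1] rz -0.0015
tcp [0.5654 0.0375 0.132 ] yhead 111.22 tz [ 0.0024  0.     -1.    ] t 6.1
shift mm [1.2 0.8 2. ] rz -0.0014
```

View pics/s2.png

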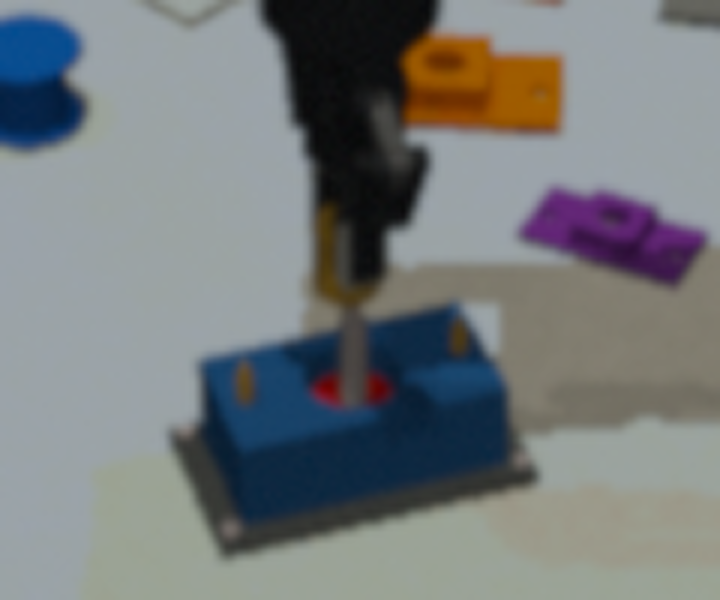

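Side crop: the sleeve hangs directly above the shaft tip at (350,305). The alignment looks right, so I'll lower it.

```bash
python3 -m jog '[[0,0,0,1,0.5,10,1],[0,0,0,0,0,10,1],[0,0,0,0,0,10,1],[0,0,0,0,0,0,1]]'
```

```text
time: 6.6
position: [0.5628, 0.0375, 0.0982]
tool_rot: [0.578, -3.085, -0.001]
contact_force: [-0.2, 0.1, 0.3]
gripper_width: 0.336
grip_force: 59.5
```

```bash
python3 -m jog '[[0,0,0,0,0,8,1],[0,0,0,0,0,8,1],[0,0,0,0,0,8,1],[0,0,0,0,0,5,1],[0,0,0,0,0,0,1]]'
```

```text
time: 7.1
position: [0.5633, 0.0375, 0.0704]
tool_rot: [0.578, -3.087, -0.0]
contact_force: [-0.4, -0.7, -1.1]
gripper_width: 0.333
grip_force: 59.5
```

```bash
python3 -m jog '[[0,0,0,0,0,0,-1],[0,0,0,0,0,0,-1],[0,0,0,0,0,0,-1],[0,0,0,0,0,0,-1],[0,0,0,0,0,0,-1],[0,0,0,0,0,0,-1]]'
python3 -m jog '[[0,0,0,0,0,-20,-1],[0,0,0,0,0,-40,-1],[0,0,0,0,0,-40,-1],[0,0,0,-30,0,-20,-1],[0,0,0,-40,0,0,-1],[0,0,0,0,0,0,-1],[0,0,0,0,0,0,-1]]'
python3 - <<'E'
from sl import *
o=manip.get_obs();print(o["position"])
p,d,c=grab("wrist");np.savez("w4.npz",p=p,d=d,mtx=c["mtx"],k1=c["k1"],view=c["view"])
u,v,P=cloud(p,d,c)
br=masks(p)["brass"]|cv2.inRange(cv2.cvtColor(p,cv2.COLOR_BGR2HSV),(12,90,40),(32,255,255))
k=(np.hypot(P[:,0]-.5633,P[:,1]-.0372)<.03)&(P[:,2]>.06)&(br[v,u]>0)
print(k.sum(),np.percentile(P[k,2],[5,50,95]).round(4));t=k&(abs(P[:,2]-.074)<.004)
e=cv2.fitEllipse(cv2.convexHull(np.c_[u[t],v[t]].astype(np.float32)));print(onplane(c,[e[0]],.074),e)
E
python3 fit.py w4
```

```text
time: 7.7
position: [0.5637, 0.0375, 0.0714]
tool_rot: [-0.578, 3.088, -0.0]
contact_force: [0.2, -0.9, -0.1]
gripper_width: 0.998
grip_force: 0.0
time: 8.4
position: [0.6288, 0.063, 0.1904]
tool_rot: [0.579, -3.086, -0.0]
contact_force: [-0.3, -0.5, -0.2]
gripper_width: 1.002
grip_force: 0.0
[0.62882456 0.06304209 0.19035254]
1171 [0.072  0.0736 0.0749]
[[0.56415163 0.03690832 0.074     ]] ((278.5650329589844, 115.27580261230469), (43.4560432434082, 44.36301040649414), 167.69863891601562)
shaft 265 pix 279.7 115.1 ray@z [0.5635 0.0374 0.093 ] zmax 0.0944
dowA 97 pix 280.6 186.7 ray@z [0.609  0.0559 0.073 ] zmax 0.0743
dowB 120 pix 279.1 35.1 ray@z [0.5174 0.0192 0.073 ] zmax 0.0744
block ((563.381591796875, 36.99928665161133), (123.3497314453125, 64.32839965820312), 21.21181297302246)
seat [0.5631 0.0374 0.038 ] z 0.0375
```

The sleeve stands on the seat: its top is at 73.6 mm and it is centred. Next, the cover.

```bash
python3 -c "
from h import *
todo([.596,-.247,.19],88.1)"
```

```text
tcp [0.6284 0.0628 0.1907] yhead 111.22 tz [-1.3e-03 -1.0e-04 -1.0e+00] t 8.45
shift mm [ 142.4 -277.     0.7] rz 0.4035
```

```bash
python3 -m jog '[[0,0,0,18,-35,0,-1],[0,0,0,18,-35,0,-1],[0,0,0,18,-35,0,-1],[0,0,0,18,-35,0,-1],[0,0,0,18,-35,0,-1],[0,0,0,18,-35,0,-1],[0,0,0,18,-35,0,-1],[0,0,0,16,-32,0,-1]]'
python3 -m jog '[[0,0,0.1,0,0,0,-1],[0,0,0.1,0,0,0,-1],[0,0,0.1,0,0,0,-1],[0,0,0.1,0,0,0,-1],[0,0,0,0,0,0,-1],[0,0,0,0,0,0,-1]]'
cat > cov.py <<'E'
from sl import *
import sys
def cover(name,C,z0=0.,reach=.075):
    todo([*C,.19],88)
    p,d,c=grab("wrist");cv2.imwrite(f"pics/{name}.png",p);np.savez(name+".npz",p=p,d=d,mtx=c["mtx"],k1=c["k1"],view=c["view"])
    m=cv2.inRange(cv2.cvtColor(p,cv2.COLOR_BGR2HSV),(5,150,50),(22,255,255))
    cs,hi=cv2.findContours(m,cv2.RETR_CCOMP,cv2.CHAIN_APPROX_NONE)
    for i,q in enumerate(cs):
        if cv2.contourArea(q)<40: continue
        outer=hi[0][i][3]<0;W=onplane(c,q[:,0],z0+(.006 if outer else .006))[:,:2]*1e3
        if np.hypot(*(W.mean(0)-np.array(C)*1e3))>reach*1e3: continue
        r=cv2.minAreaRect(W.astype(np.float32));print("outer" if outer else "hole",np.round(r[0],1),np.round(r[1],1),round(r[2],2),"pix",cv2.minAreaRect(q)[0])
    u,v,P=cloud(p,d,c);k=(np.hypot(*(P[:,:2]-C).T)<.045)&(abs(P[:,2]-z0-.022)<.004)&(m[v,u]>0)
    km=np.zeros(m.shape,np.uint8);km[v[k],u[k]]=255
    q=max(cv2.findContours(cv2.morphologyEx(km,cv2.MORPH_CLOSE,np.ones((5,5))),0,1)[0],key=cv2.contourArea)
    W=onplane(c,q[:,0],z0+.022)[:,:2]*1e3;r=cv2.minAreaRect(W.astype(np.float32));print("dome",np.round(r[0],1),np.round(r[1],1),round(r[2],2),"z",np.median(P[k,2]).round(4))
if __name__=="__main__": cover(sys.argv[1],[.526,-.247])
E
python3 cov.py w5
```

```text
time: 9.25
position: [0.5955, -0.2487, 0.1916]
tool_rot: [0.577, -3.088, 0.0]
contact_force: [0.7, 1.6, 0.4]
gripper_width: 1.001
grip_force: 0.0
time: 9.85
position: [0.5963, -0.2468, 0.1915]
tool_rot: [0.043, 3.141, -0.0]
contact_force: [-0.1, -0.6, 0.1]
gripper_width: 1.001
grip_force: 0.0
tcp [ 0.5963 -0.2468  0.1915] yhead 88.45 tz [ 1.e-04 -0.e+00 -1.e+00] t 9.85
shift mm [70.3 -2.1  1.5] rz 0.0078
outer [ 527.8 -248. ] [ 62.9 123.2] 87.64 pix (277.0, 112.0)
hole [ 577.  -250.1] [11.5 10.7] 88.42 pix (275.5, 172.0)
hole [ 527.6 -247.8] [23.8 23.9] 43.01 pix (276.5, 114.5)
hole [ 478.2 -245.6] [10.8 10.7] 44.72 pix (277.5, 52.999996185302734)
dome [ 527.6 -247.8] [47.6 46.5] 88.4 z 0.0218
```

View pics/w5.png

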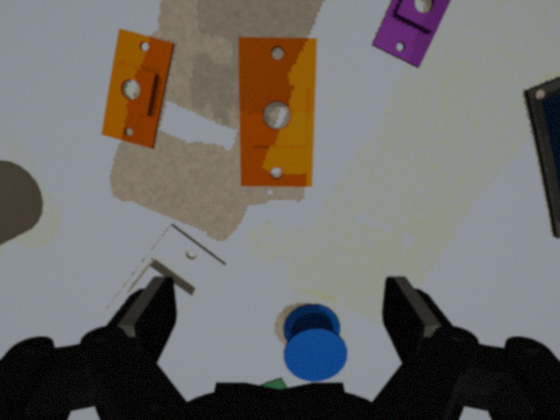

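The cover is at (277,114) in the wrist view: holes 98.9 mm apart, centre (0.5276, -0.2479), axis at -2.6°. The spool at (315,340) and the mug at the left edge are clear of the straight-down approach.

```bash
python3 -m jog '[[0,0,0.017,35,-1,0,-1],[0,0,0,34,0,0,-1],[0,0,0,0,0,40,-1],[0,0,0,0,0,40,-1],[0,0,0,0,0,40,-1],[0,0,0,0,0,20,-1],[0,0,0,0,0,0,-1],[0,0,0,0,0,0,-1]]'
python3 -c "
from h import *
todo([.5276,-.2479,.022],87.4)"
```

```text
time: 10.7
position: [0.5281, -0.2453, 0.0522]
tool_rot: [0.072, 3.14, -0.001]
contact_force: [0.5, -0.4, 0.6]
gripper_width: 0.997
grip_force: 0.0
tcp [ 0.5281 -0.2453  0.0522] yhead 87.38 tz [ 6.e-04 -3.e-04 -1.e+00] t 10.7
shift mm [ 0.4 -2.6 30.2] rz -0.0003
```

```bash
python3 -m jog '[[0,0,0,0.4,-2.6,15,-1],[0,0,0,0,0,10,-1],[0,0,0,0,0,5,-1],[0,0,0,0,0,0,-1]]'
python3 -m jog '[[0,0,0,0,0,0,1],[0,0,0,0,0,0,1],[0,0,0,0,0,0,1],[0,0,0,0,0,0,1],[0,0,0,0,0,0,1],[0,0,0,0,0,0,1]]'
```

```text
time: 11.1
position: [0.527, -0.2475, 0.0205]
tool_rot: [-0.073, -3.14, -0.001]
contact_force: [0.3, 0.1, -0.2]
gripper_width: 1.005
grip_force: 0.0
time: 11.7
position: [0.5277, -0.2479, 0.022]
tool_rot: [0.073, 3.14, -0.001]
contact_force: [-0.4, 0.6, 5.4]
gripper_width: 0.542
grip_force: 63.1
```

```bash
python3 -m jog '[[0,0,0,0,0,-20,1],[0,0,0,0,0,-40,1],[0,0,0,0,0,-40,1],[0,0,0,0,0,-40,1],[0,0,0,0,0,-20,1],[0,0,0,0,0,0,1]]'
python3 -c "
from h import *
todo([.5633,.0372,.18],111.3)"
```

```text
time: 12.3
position: [0.5282, -0.2481, 0.1844]
tool_rot: [0.073, 3.136, -0.004]
contact_force: [0.2, -0.4, -1.7]
gripper_width: 0.54
grip_force: 62.7
tcp [ 0.5282 -0.2481  0.1844] yhead 87.32 tz [ 0.0046 -0.0025 -1.    ] t 12.3
shift mm [-21.7 286.7   3.8] rz -0.4185
```

```bash
python3 -m jog '[[0,0,0,-2.7,36,0,1],[0,0,0,-2.7,36,0,1],[0,0,0,-2.7,36,0,1],[0,0,0,-2.7,36,0,1],[0,0,0,-2.7,36,0,1],[0,0,0,-2.7,36,0,1],[0,0,0,-2.7,36,0,1],[0,0,0,-2.7,34,0,1]]'
python3 -m jog '[[0,0,-0.1,0,0,0,1],[0,0,-0.1,0,0,0,1],[0,0,-0.1,0,0,0,1],[0,0,-0.1,0,0,0,1],[0,0,-0.0185,0,0,0,1],[0,0,0,0,0,0,1],[0,0,0,0,0,0,1]]'
python3 - <<'E'
from h import *
todo([.5633,.0372,.12],111.3)
p,d,c=grab("wrist");p2,_,c2=grab("side")
np.savez("w6.npz",p=p,d=d,mtx=c["mtx"],k1=c["k1"],view=c["view"])
cv2.imwrite("pics/w6.png",np.hstack([cv2.resize(p,(400,300)),cv2.resize(p2[170:290,200:360],(400,300),interpolation=2)]))
E
```

```text
time: 13.1
position: [0.5617, 0.0386, 0.1795]
tool_rot: [-0.073, -3.138, 0.0]
contact_force: [0.4, -0.3, -0.7]
gripper_width: 0.544
grip_force: 62.7
time: 13.8
position: [0.5621, 0.037, 0.1807]
tool_rot: [0.577, -3.087, -0.0]
contact_force: [-0.6, 0.2, -1.2]
gripper_width: 0.546
grip_force: 62.7
tcp [0.5621 0.037  0.1807] yhead 111.17 tz [-8.e-04  0.e+00 -1.e+00] t 13.8
shift mm [-1.3 -0.2 60.7] rz -0.0023
```

View pics/w6.png

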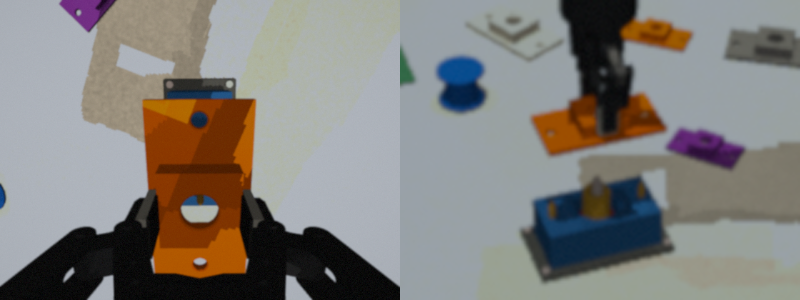

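The cover hangs in the gripper with both dowel holes visible, at (199,119) and (200,263) in the left half. I'll measure its in-hand offset and tilt.

```bash
cat > inh.py <<'E'
from sl import *
import sys
def inhand(n,T,h=111.2):
    c=dict(np.load(n+".npz"));p,d=c["p"],c["d"];u,v,P=cloud(p,d,c)
    m=cv2.inRange(cv2.cvtColor(p,cv2.COLOR_BGR2HSV),(3,120,30),(24,255,255))
    a=np.radians(h-90);X=np.array([np.cos(a),np.sin(a)]);Y=np.array([-X[1],X[0]])
    L=np.c_[(P[:,:2]-T[:2])@X,(P[:,:2]-T[:2])@Y,P[:,2]-T[2]]
    f=(m[v,u]>0)&(abs(L[:,2]+.016)<.012)&(abs(L[:,0])>.03)&(abs(L[:,0])<.065)&(abs(L[:,1])<.03)
    A=np.c_[L[f,:2],np.ones(f.sum())];s=np.linalg.lstsq(A,L[f,2],rcond=None)[0];print("flange top rel TCP: slope x,y",s[:2].round(4),"z mm",(s[2]*1e3).round(2),f.sum())
    t=(m[v,u]>0)&(np.hypot(L[:,0],L[:,1])<.03)&(L[:,2]>s[2]+.012)&(L[:,2]<s[2]+.02);print("dome z",np.median(L[t,2]).round(4))
    cs,hi=cv2.findContours(m,cv2.RETR_CCOMP,cv2.CHAIN_APPROX_NONE)
    for i,q in enumerate(cs):
        if hi[0][i][3]<0 or cv2.contourArea(q)<40: continue
        for z in (s[2],s[2]+.016):
            W=onplane(c,q[:,0],T[2]+z)[:,:2]-T[:2];W=np.c_[W@X,W@Y]*1e3;r=cv2.minAreaRect(W.astype(np.float32));print("hole",np.round(r[0],1),np.round(r[1],1),end=" | ")
        print()
if __name__=="__main__": inhand(sys.argv[1],manip.get_obs()["position"])
E
python3 inh.py w6
```

```text
flange top rel TCP: slope x,y [-0.0015  0.0011] z mm -16.6 15274
dome z -0.0006
hole [47.2 -0.4] [9.4 7.3] | hole [33.8 -0.5] [8.3 6.5] | 
hole [ 6.2 -0.6] [25.4 20.4] | hole [-2.6 -0.6] [22.6 18.2] | 
hole [-50.8  -0.8] [9.5 9.6] | hole [-53.4  -0.8] [8.5 8.5] |
```

```bash
python3 -m jog '[[0,0,0,-1,0,20,1],[0,0,0,-0.5,0.5,20,1],[0,0,0,0,0,20,1],[0,0,0,0,0,18,1],[0,0,0,0,0,0,1],[0,0,0,0,0,0,1]]'
python3 - <<'E'
from h import *
for i in range(3): todo([.5640,.0379,.09],111.25);manip.grab_frame("wrist")
p2,d,c=grab("side")
p,d,c=grab("wrist")
np.savez("w7.npz",p=p,d=d,mtx=c["mtx"],k1=c["k1"],view=c["view"])
cv2.imwrite("pics/w7.png",np.hstack([cv2.resize(p[100:400,130:430],(400,400)),cv2.resize(p2[210:290,240:320],(400,400),interpolation=2)]))
E
```

```text
time: 14.5
position: [0.5636, 0.038, 0.1037]
tool_rot: [-0.58, 3.088, -0.0]
contact_force: [0.6, -0.2, -1.1]
gripper_width: 0.539
grip_force: 62.7
tcp [0.5636 0.038  0.1037] yhead 111.27 tz [ 1.e-04 -0.e+00 -1.e+00] t 14.5
shift mm [-0.3 -0.2 13.7] rz 0.0003
tcp [0.5639 0.038  0.1043] yhead 111.28 tz [ 1.2e-03 -1.0e-04 -1.0e+00] t 14.55
shift mm [-0.  -0.1 14.3] rz 0.0005
tcp [0.564  0.038  0.1045] yhead 111.28 tz [ 0.0017  0.     -1.    ] t 14.6
shift mm [ 0.1 -0.1 14.5] rz 0.0005
```

View pics/w7.png

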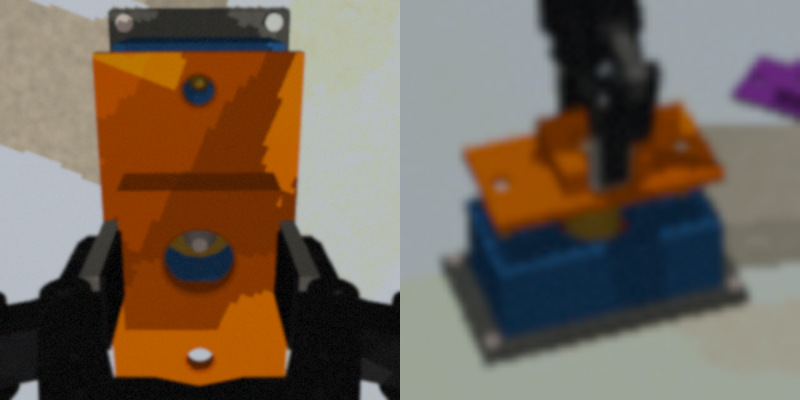

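The dowel tip shows centred inside the upper hole at (199,85), and the shaft tip is inside the dome hole at (200,243). Lowering gently.

```bash
python3 -m jog '[[0,0,0,0,0,5,1],[0,0,0,0,0,5,1],[0,0,0,0,0,5,1],[0,0,0,0,0,0,1]]'
```

```text
time: 15.15
position: [0.563, 0.038, 0.0873]
tool_rot: [0.58, -3.086, -0.0]
contact_force: [0.8, 0.2, -1.3]
gripper_width: 0.541
grip_force: 62.7
```

```bash
python3 -m jog '[[0,0,0,0,0,4,1],[0,0,0,0,0,3,1],[0,0,0,0,0,0,1],[0,0,0,0,0,0,1]]'
```

```text
time: 15.55
position: [0.5635, 0.038, 0.0813]
tool_rot: [0.58, -3.087, 0.0]
contact_force: [0.7, -1.1, -1.4]
gripper_width: 0.537
grip_force: 62.7
```

```bash
python3 -m jog '[[0,0,0,0,0,2,1],[0,0,0,0,0,2,1],[0,0,0,0,0,0,1],[0,0,0,0,0,0,1]]'
```

```text
time: 15.95
position: [0.5637, 0.038, 0.0776]
tool_rot: [-0.58, 3.087, -0.0]
contact_force: [0.6, -0.0, 2.6]
gripper_width: 0.548
grip_force: 63.1
```

```bash
python3 -m jog '[[0,0,0,0,0,2,1],[0,0,0,0,0,1,1],[0,0,0,0,0,0,1],[0,0,0,0,0,0,1]]'
```

```text
time: 16.35
position: [0.5637, 0.038, 0.075]
tool_rot: [-0.58, 3.087, -0.0]
contact_force: [-2.7, -0.4, 10.0]
gripper_width: 0.545
grip_force: 64.0
```

```bash
python3 -m jog '[[0,0,0,0,0,0.5,1],[0,0,0,0,0,0,1],[0,0,0,0,0,0,1],[0,0,0,0,0,0,1]]'
python3 - <<'E'
from h import *
for i in range(3):
    o=manip.get_obs();print(o["position"].round(4),o["contact_force"].round(1),o["torque"].round(2));manip.grab_frame("side")
p2,d,c=grab("side");p,d,c=grab("wrist");T=manip.get_obs()["position"]
np.savez("w8.npz",p=p,d=d,mtx=c["mtx"],k1=c["k1"],view=c["view"])
cv2.imwrite("pics/w8.png",np.hstack([cv2.resize(p[100:400,130:430],(400,400)),cv2.resize(p2[210:290,240:320],(400,400),interpolation=2)]))
from inh import inhand; inhand("w8",T)
E
```

```text
time: 16.75
position: [0.5637, 0.038, 0.075]
tool_rot: [-0.58, 3.087, -0.0]
contact_force: [-7.0, -1.0, 17.0]
gripper_width: 0.543
grip_force: 64.7
[0.5637 0.038  0.075 ] [-7. -1. 17.] [-0.02  0.99  0.01]
[0.5638 0.038  0.075 ] [-6.9  0.  17.2] [0.01 1.03 0.01]
[0.5637 0.038  0.075 ] [-6.5 -0.8 17.2] [-0.01  0.99 -0.01]
flange top rel TCP: slope x,y [ 0.0034 -0.001 ] z mm -15.94 15722
dome z -0.0002
hole [11.  -0.6] [28.1 14.8] | hole [ 1.6 -0.6] [25.  13.1] | 
hole [-51.5  -4.9] [2.1 4.6] | hole [-54.   -4.5] [1.9 4.1] |
```

View pics/w8.png

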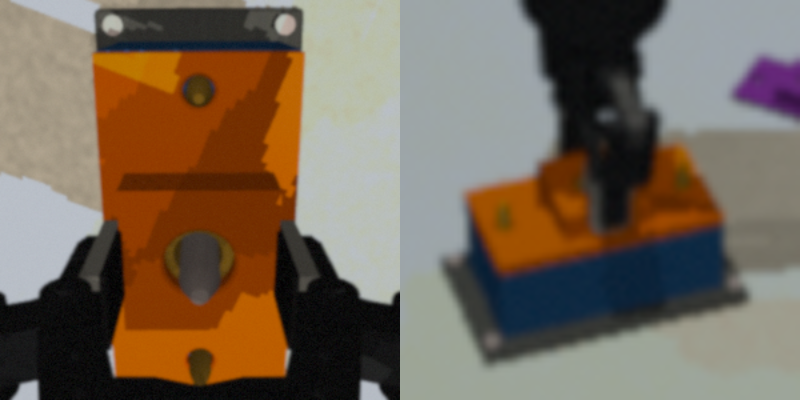

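The cover is fully home. Both dowels come through their holes, the flange top is at 59 mm, tilt is under 0.004 rad, and the tool is steady at about 17 N. Handing in.

```bash
python3 -c "
from cell import manip
print(manip.finish_job())"
```

```text
the job is handed in; nothing more can be done
None
```

The job is handed in, though the hand-in gave no verdict: the sleeve stands on the spring seat, and the cover is held fully home on both dowels with about 17 N of push, roughly 10 N of it beyond the spring.

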